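# Load an upside-down guitar neck block into the drilling jig

## Task

First swing the jig's hinged guide plate up and over, past upright, so that it stays open on its own. Then take the undrilled neck block, which lies with its mortise slot face down, turn it over and lower it gently into the cradle of the jig with the slot facing up, lying flat between all the corner lips. Leave the other neck block, which already lies slot up and has been drilled, where it is, and do not knock over the glue bottle.

Things in the scene. Friction and masses are not known exactly. Their poses are not given: they have to be found in the camera images.
- neck_block_mid (a point): Centre of the undrilled neck block, the one to load: pale wood, 56 mm wide (x), 90 long (y), 44 high (z), 0.11 to 0.19 kg. A slot 20 mm wide, 14 deep runs the whole length of one 56 x 90 face; z points out of that face: down at the start (plain back up). The long sides, 56 mm apart, are flat. It stands safely on its 56 x 44 end. Either end may lie either way in the cradle.
- drilled_block_mid (a point): Centre of the other neck block, same wood, shape, size and axes, lying slot up, with two bolt holes in the slot. It is done: leave it where it lies. The two blocks lie left and right of the jig, either one on either side.
- jig: Drilling jig fixed on the bench: plywood base 20 mm thick, 200 mm in x (-65 to +135 mm) by 150 mm in y. Origin under the cradle's middle, at bench height; x points to the hinge side (roughly away from the robot), y along the hinge and the cradle's length, z up.
- nest (a point): Middle of the cradle's floor, on top of the base (20 mm over the bench), jig's axes. The cradle is 64 mm (x) by 98 mm (y) inside low lips 10 mm high, 7 thick: one along each end, and on the long sides only in the last 18 mm at each corner, so the middle 62 mm of each long side is open for fingers. The loaded block's centre lies 22 mm above this point.
- plate (a joint): Hinge angle of the guide plate (rad): 0 closed, level over the cradle; grows as it swings up and away from the robot; 1.57 upright; stop at 2.0. It swings freely: it falls shut when left below about 1.57 and falls open against the stop beyond it. 0.3 kg, under 3 N at the bar.
- plate_hinge (a point): Middle of the hinge line, fixed on the jig at x = 85 mm, z = 78 mm; the line runs along the jig's y between two steel cheeks at y = +-66 mm, 24 mm deep in x and 90 mm tall.
- plate_bar (a point): Middle of the guide plate's handle: a round steel bar 10 mm thick, 100 mm long, parallel to the hinge line. At plate angle a it lies 160 cos(a) mm to the jig's -x of the hinge and 160 sin(a) above it. The aluminium plate (8 mm thick, 116 wide) ends 110 mm from the hinge; the gap of 45 mm between its edge and the bar is open but for thin side rods at y = +-50 mm.
- glue: White plastic glue bottle, 56 mm across, 150 mm tall, standing behind the jig on the left; origin under its base, z up. It must stay standing.
Mind the look-alikes: they are no part of the job. Leave any black or red look-alike of the part that bears neck_block_mid alone.

How it is judged:
On the way, in this order (a step that is already met when the one before it is completed fails the run):
1. the guide plate is swung open past upright and stays there untouched (value of joint plate above 1.75 rad and contact force between each of the arm, the fingers and plate below 0.1 N), for 0.2 s.
2. the neck block is turned slot up (angle between neck_block_mid's own z axis and vertical below 0.3 rad), for 0.1 s.
At the end, for the whole second after the job is handed in: The guide plate stands open by itself (angle over 1.75 rad); the undrilled neck block rests slot up and flat (within 0.08 rad) on the cradle floor (height within 4 mm), its centre within 8 mm of the cradle's middle and its length along the cradle (within 0.15 rad, either way round), at rest (value of joint plate above 1.75 rad and angle between neck_block_mid's own z axis and vertical below 0.08 rad and horizontal distance between neck_block_mid and nest below 0.008 m and z of neck_block_mid in the frame of nest between 0.018 and 0.026 m and angle between the y axis of neck_block_mid and the y axis of nest, either way round below 0.15 rad and linear speed of neck_block below 0.02 m/s); the robot touches nothing.
It fails at once if the drilled block is moved more than 30 mm (distance of drilled_block_mid from where it was at the start of the episode above 0.03 m).
It fails at once if the glue bottle is knocked over (angle between glue's own z axis and vertical above 0.6 rad).
It fails at once if the block is dropped or slammed into the cradle (over 0.6 m/s within 60 mm of its place) (distance between neck_block_mid and nest below 0.06 m and linear speed of neck_block above 0.6 m/s).
It also fails if it takes over 72 s, if anything falls off the work surface, if the arm or the gripper's body presses on something with over 40 N, if the wrist force passes 120 N, or if a joint passes its speed limit or range.

## Robot

A 7-joint arm with a two-finger parallel gripper is mounted at the origin on the work surface. World frame = base frame: x ahead of the robot, y to its left, z up, the work surface at z = 0. Lengths are in m, angles in rad, forces in N, time in s.
With the tool pointing down it reaches from about 0.4 to 0.875 m from the base axis. Payload 6.5 kg.
Tool frame: the origin (TCP) lies at the very end of the fingers, on their centre line; the grasp point (between the pads) lies 19 mm behind it; z points along the fingers, y is the line along which they close (so a half turn about z gives the same grasp; the last joint's range is limited). The gripper opens to 88 mm and grips with 3 to 60 N. Pads are 18 mm wide; open, the fingers measure 123 mm over their backs; the gripper's body (75 mm by 187 mm) begins 45 mm behind the grasp point.
Start: joints at [1.261, 0.536, -0.004, 1.538, 0.003, 1.067, -0.071], TCP at [0.157, -0.631, 0.239] pointing down, gripper open.
Joint ranges: [-2.7, 2.7], [-0.37, 2.16], [-1.27, 1.26], [0.24, 2.4], [-1.31, 4.45], [0.19, 1.91], [-2.76, 2.76]. Speed limits (rad/s): [2.39, 2.39, 3.14, 3.14, 3.14, 3.14, 3.14].

## Interface

Orientations are given as [roll, pitch, yaw] about the fixed x, y, z axes, in that order (R = Rz(yaw) Ry(pitch) Rx(roll)).
In Python, from station import reach, move_l, movej, move_gripper, hold, inverse_kinematics, get_obs, grab_frame, camera_info, PlanningError, finish_job gives the robot as it stands. The module is installed in compiled form; this text tells all that it offers. Calls block until the motion is done:
- reach(position, orientation): joint-space move of the TCP to a pose.
- move_l(position, rot=None, rate=0.15): straight line of the TCP; rot=None keeps the orientation; rate is the mean speed in m/s.
- movej(angles): joint-space move.
- move_gripper(opening, squeeze=None): finger opening in m; squeeze is the grip in N (None keeps the last); returns when the fingers have stopped.
- hold(seconds).
- inverse_kinematics(position, orientation): joint angles nearest the present ones, or None.
- get_obs(): the state.
- grab_frame(name): name is "scene" or "top" or "wrist"; returns the picture (384x512x3 uint8, red, green, blue); there is no depth.
- camera_info(name): a dict with "fx", "fy", "cx", "cy" (pixels), "D" ([k1, k2, p1, p2, k3] as OpenCV has them; the pictures are not rectified), "extrinsics" (4x4, takes a point from world to camera coordinates); the wrist camera has in their place "T_tool_cam" (4x4, takes a point from camera to tool coordinates, whose origin is the TCP and whose axes are the flange's). Camera axes: x right, y down, z forward; pixel columns grow to the right and rows downward; lengths in m; the calibration is good to about 2 mm. A picture is of the moment at which its call begins: read the wrist's pose just before it. camera_info takes no time and is no camera call.
A pose or a line that the arm cannot do raises PlanningError and nothing moves.
- finish_job(): hands the job in; it is judged then, once.
The state is a dict: "clock": time; "joints": joint angles; "dq": joint speeds; "joint_torque": joint torques, N m; "tool_pos": TCP position; "tcp_rot": TCP orientation; "contact_force": force on the tool from outside, world axes, zero at the start; "moment": the same for the moment, N m; "opening": finger opening in m; "grip_force": force on a finger pad.
Only numpy, scipy, OpenCV 4.12 (cv2) and the standard library are available. Lean on these libraries where they do the work, as an engineer would, in place of code of your own. Each camera call takes 0.05 s, during which the arm holds its last target. There are 200 camera calls.

## Working session

There is one attempt and no reset: what is moved stays moved. The work goes in short steps, each a Python script; the robot and the scene stay as the last script left them, time stands still between calls to the robot, and variables do not carry over. Pictures are saved under pics/ and viewed, at most 10 in all, crops included, and the job is handed in when it is done.

```bash
mkdir -p pics; ls; python3 - <<'E'
from station import *
import cv2,numpy as np
for n in("scene","top"):
    cv2.imwrite(f"pics/{n}0.png",grab_frame(n)[:,:,::-1])
np.set_printoptions(precision=4,suppress=True)
for n in("scene","top","wrist"): print(n,camera_info(n))
print(get_obs())
E
```

```text
pics
scene {'fx': 349.63604493304877, 'fy': 349.63604493304877, 'cx': 260.4318753083929, 'cy': 190.93113499388585, 'D': array([-0.0844,  0.    ,  0.    ,  0.    ,  0.    ]), 'extrinsics': array([[ 0.739 ,  0.6737, -0.0011, -0.3161],
       [ 0.5828, -0.6401, -0.5007, -0.2926],
       [-0.338 ,  0.3694, -0.8656,  1.1805],
       [ 0.    ,  0.    ,  0.    ,  1.    ]])}
top {'fx': 498.50810618020057, 'fy': 498.50810618020057, 'cx': 245.83011554986376, 'cy': 193.73151316087754, 'D': array([0.0646, 0.    , 0.    , 0.    , 0.    ]), 'extrinsics': array([[-0.0071, -0.9998,  0.0174, -0.0651],
       [-0.9964,  0.0056, -0.0848,  0.4691],
       [ 0.0847, -0.0179, -0.9962,  1.2973],
       [ 0.    ,  0.    ,  0.    ,  1.    ]])}
wrist {'fx': 316.4379183455818, 'fy': 316.4379183455818, 'cx': 252.41030984430768, 'cy': 196.40127528984053, 'D': array([0.0247, 0.    , 0.    , 0.    , 0.    ]), 'T_tool_cam': array([[-0.0011, -0.9598, -0.2808,  0.073 ],
       [ 1.    , -0.001 , -0.0005,  0.0001],
       [ 0.0002, -0.2808,  0.9598, -0.1462],
       [ 0.    ,  0.    ,  0.    ,  1.    ]])}
{'clock': 0.1, 'joints': array([ 1.2608,  0.5371, -0.0044,  1.5387,  0.0026,  1.0673, -0.0712]), 'dq': array([ 0.0031, -0.0016, -0.0001, -0.004 ,  0.0009, -0.0017, -0.0013]), 'joint_torque': array([  0.0031, -57.2078,   0.9941, -25.2232,  -0.0562,   0.0134,
         0.0001]), 'tool_pos': array([ 0.1568, -0.6303,  0.2379]), 'tcp_rot': array([-3.1401,  0.0002,  0.2439]), 'contact_force': array([ 0.4716, -0.1008, -0.9321]), 'moment': array([-0.0455,  0.0309, -0.0062]), 'grip_force': 0.0, 'opening': 0.08808637584122707}
```

View pics/scene0.png

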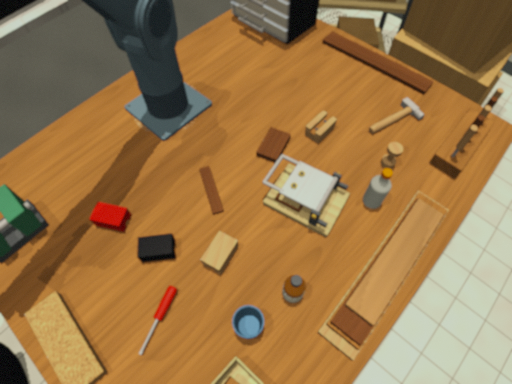

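View pics/top0.png

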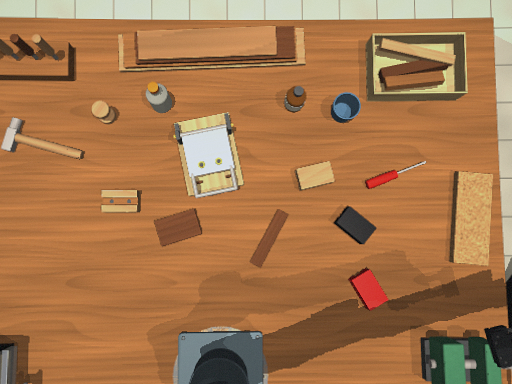

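The top view shows the jig around (210,155) with its bar at (217,191). The undrilled block is at (314,175), to the right, and the drilled block with its two holes is at (120,201). The glue bottle is at (159,97). I'll zoom in for corner positions.

```bash
python3 - <<'E'
import cv2
a=cv2.imread("pics/top0.png")[100:210,165:345]
a=cv2.resize(a,None,fx=4.4,fy=4.4,interpolation=cv2.INTER_CUBIC)
cv2.imwrite("pics/top0c.png",a)
E
```

```text
(no output)
```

View pics/top0c.png

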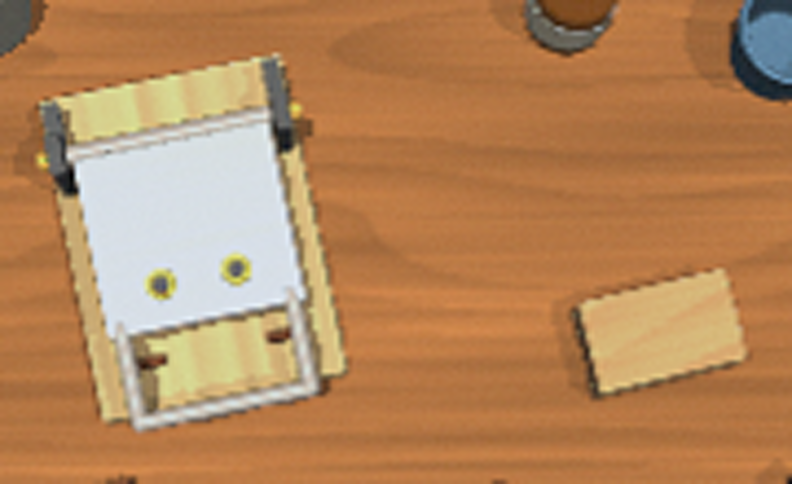

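The crop shows the jig's base corners at about (103,420), (345,373), (280,57) and (42,103). The bar runs from (140,425) to (315,390). The top corners of the block are (580,303), (722,270), (747,356) and (597,395).

```bash
cat > h.py <<'E'
from station import *
import cv2,numpy as np
from scipy.optimize import least_squares
np.set_printoptions(precision=4,suppress=True)
def pose(name):
    c=camera_info(name)
    if name!="wrist": E=c["extrinsics"]
    else:
        o=get_obs(); T=np.eye(4); T[:3,:3]=rpy(o["tcp_rot"]);T[:3,3]=o["tool_pos"]
        E=np.linalg.inv(T@c["T_tool_cam"])
    return E,np.array([[c["fx"],0,c["cx"]],[0,c["fy"],c["cy"]],[0,0,1]]),c["D"]
def rpy(r):
    from scipy.spatial.transform import Rotation as R
    return R.from_euler("xyz",r).as_matrix()
def proj(P,cam):
    E,K,D=cam
    return cv2.projectPoints(np.asarray(P,float).reshape(-1,1,3),cv2.Rodrigues(E[:3,:3])[0],E[:3,3],K,D)[0][:,0]
def fit(local,px,cam,x0,z=0):
    """planar pose (x,y,yaw) of a body from pixels"""
    local=np.asarray(local,float)
    def W(v):
        c,s=np.cos(v[2]),np.sin(v[2])
        return np.c_[v[0]+c*local[:,0]-s*local[:,1],v[1]+s*local[:,0]+c*local[:,1],local[:,2]]
    r=least_squares(lambda v:(proj(W(v),cam)-px).ravel(),x0)
    return r.x,np.sqrt(np.mean(r.fun**2)*2)
def shot(n,f):
    cam=pose(n); im=grab_frame(n); cv2.imwrite(f,im[:,:,::-1]); return im,cam
E
python3 - <<'E'
from h import *
cam=pose("top")
f=lambda L:(np.array(L,float)+.5)/4.4-.5+[165,100]
J=[(-.065,.075,.02),(-.065,-.075,.02),(.135,-.075,.02),(.135,.075,.02)]
print(fit(J,f([(103,420),(345,373),(280,57),(42,103)]),cam,[.5,.05,.2]))
B=[(.028,.045,.044),(.028,-.045,.044),(-.028,-.045,.044),(-.028,.045,.044)]
print(fit(B,f([(580,303),(722,270),(747,356),(597,395)]),cam,[.5,-.2,.2]))
G=[(-.075,.05,.083),(-.075,-.05,.083)]
print(fit(G,f([(140,425),(315,390)]),cam,[.5,.05,.2]))
E
```

```text
(array([0.542 , 0.0239, 0.1917]), np.float64(0.8193823486943902))
(array([ 0.5152, -0.2483,  0.2302]), np.float64(0.6699263236401239))
(array([0.5412, 0.0215, 0.193 ]), np.float64(0.3630947749658953))
```

```bash
cat >> h.py <<'E'
from scipy.spatial.transform import Rotation as Rn
JIG=np.array([.542,.023,.192]); BLK=np.array([.5152,-.2483,.2302])
def tool(th,psi,flip=0):
    """tool tilted th from straight down towards azimuth psi+90deg, closing line at azimuth psi (flip: reversed)"""
    u=np.array([np.cos(psi),np.sin(psi),0]); v=np.array([-u[1],u[0],0])
    a=np.sin(th)*v-np.cos(th)*np.array([0,0,1]); y=-u if flip else u
    return Rn.from_matrix(np.c_[np.cross(y,a),y,a]).as_euler("xyz"),a
def tp(grasp,th,psi,flip=0,back=0):
    r,a=tool(th,psi,flip); return np.asarray(grasp)+a*(.019-back),r
def jl(p):  # jig to world
    c,s=np.cos(JIG[2]),np.sin(JIG[2]); return np.array([JIG[0]+c*p[0]-s*p[1],JIG[1]+s*p[0]+c*p[1],p[2]])
E
python3 - <<'E'
from h import *
d=np.deg2rad
ok=lambda *a,**k: inverse_kinematics(*tp(*a,**k)) is not None
for a in(0,1,2.):
  p=jl([.085-.16*np.cos(a),0,.078+.16*np.sin(a)]); print("bar",a,p,[ok(p,0,JIG[2],f) for f in(0,1)])
b=[*BLK[:2],.024]
for th in(-60,-45,-30,0,30,45,60): print("blk",th,[ok(b,d(th),BLK[2],f) for f in(0,1)])
n=[*JIG[:2],.058]; print("nest",[ok(n,0,JIG[2],f) for f in (0,1)])
for xy in([.5,-.25],[.45,-.3],[.6,-.25],[.4,-.4]):
  for psi in range(-180,181,30):
    s=""
    for th in (-90,-75,-60,30,45): s+=" %d:%d%d"%(th,*[ok([*xy,.06],d(th),d(psi),f) for f in(0,1)])
    print(xy,psi,s)
E
```

```text
bar 0 [0.4684 0.0087 0.078 ] [True, True]
bar 1 [0.5406 0.0227 0.2126] [True, True]
bar 2.0 [0.6908 0.0519 0.2235] [True, True]
blk -60 [True, True]
blk -45 [True, True]
blk -30 [True, True]
blk 0 [True, True]
blk 30 [True, True]
blk 45 [True, True]
blk 60 [True, True]
nest [True, True]
[0.5, -0.25] -180  -90:11 -75:11 -60:11 30:11 45:11
[0.5, -0.25] -150  -90:00 -75:00 -60:11 30:11 45:11
[0.5, -0.25] -120  -90:00 -75:00 -60:00 30:11 45:00
[0.5, -0.25] -90  -90:00 -75:00 -60:11 30:11 45:11
[0.5, -0.25] -60  -90:11 -75:11 -60:11 30:11 45:11
[0.5, -0.25] -30  -90:11 -75:11 -60:11 30:11 45:11
[0.5, -0.25] 0  -90:11 -75:11 -60:11 30:11 45:11
[0.5, -0.25] 30  -90:11 -75:11 -60:11 30:11 45:11
[0.5, -0.25] 60  -90:11 -75:00 -60:00 30:11 45:11
[0.5, -0.25] 90  -90:11 -75:11 -60:11 30:11 45:11
[0.5, -0.25] 120  -90:11 -75:11 -60:11 30:11 45:11
[0.5, -0.25] 150  -90:11 -75:11 -60:11 30:11 45:11
[0.5, -0.25] 180  -90:11 -75:11 -60:11 30:11 45:11
[0.45, -0.3] -180  -90:11 -75:11 -60:11 30:11 45:11
[0.45, -0.3] -150  -90:00 -75:00 -60:11 30:11 45:11
[0.45, -0.3] -120  -90:00 -75:00 -60:11 30:11 4
[... 1250 characters left out ...]
:00 -60:11 30:11 45:11
[0.4, -0.4] -120  -90:00 -75:00 -60:10 30:11 45:11
[0.4, -0.4] -90  -90:00 -75:11 -60:11 30:11 45:11
[0.4, -0.4] -60  -90:11 -75:11 -60:11 30:11 45:11
[0.4, -0.4] -30  -90:11 -75:11 -60:11 30:11 45:11
[0.4, -0.4] 0  -90:11 -75:11 -60:11 30:11 45:11
[0.4, -0.4] 30  -90:11 -75:11 -60:00 30:11 45:11
[0.4, -0.4] 60  -90:11 -75:11 -60:00 30:11 45:11
[0.4, -0.4] 90  -90:11 -75:11 -60:11 30:11 45:11
[0.4, -0.4] 120  -90:11 -75:11 -60:11 30:11 45:11
[0.4, -0.4] 150  -90:11 -75:11 -60:11 30:11 45:11
[0.4, -0.4] 180  -90:00 -75:11 -60:11 30:11 45:11<stdin>:3: UserWarning: Gimbal lock detected. Setting third angle to zero since it is not possible to uniquely determine all angles.
```

```bash
cat > a.py <<'E'
from h import *
bar=lambda a: jl([.085-.16*np.cos(a),0,.078+.16*np.sin(a)])
J=JIG[2]; q=get_obs()["joints"]
f=min((0,1),key=lambda f:np.abs(inverse_kinematics(*tp(bar(1.),0,J,f))-q).max())
reach(*tp(bar(0)+[0,0,.09],0,J,f)); move_gripper(.036)
move_l(tp(bar(0),0,J,f)[0]); move_gripper(.0,8)
o=get_obs(); print(f,o["clock"],o["opening"],o["grip_force"],o["tool_pos"])
for a in np.arange(.15,1.96,.15):
    move_l(tp(bar(a),0,J,f)[0],rate=.2)
o=get_obs(); print(o["clock"],o["opening"],o["grip_force"],o["contact_force"])
move_gripper(.04); hold(.3)
move_l(tp(bar(1.95)+[0,0,.1],0,J,f)[0],rate=.2)
o=get_obs(); print(o["clock"],o["contact_force"])
shot("scene","pics/scene1.png"); shot("top","pics/top1.png")
s=[cv2.resize(cv2.imread("pics/scene1.png")[100:300,170:420],None,fx=1.6,fy=1.6),cv2.resize(cv2.imread("pics/top1.png")[50:250,100:350],None,fx=1.6,fy=1.6)]
cv2.imwrite("pics/both1.png",np.hstack(s))
E
python3 a.py
```

```text
0 4.7917 0.009322053210201638 7.394348076777533 [0.4674 0.0082 0.0592]
8.2583 0.009602183618272125 8.029259594623 [-0.1164  1.3671 -1.5892]
9.825 [ 0.3634 -0.9874 -0.9371]
```

View pics/both1.png

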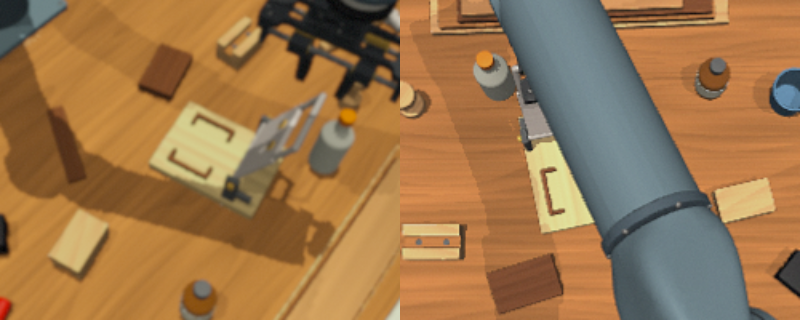

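The picture shows the plate leaning back open in the scene view, at about (275,140). The cradle is empty and the bottle and blocks are undisturbed. Next is the first half-turn, which stands the block on its end.

```bash
cat >> h.py <<'E'
D=np.deg2rad
def go(*a,rate=.2,**k):
    p,r=tp(*a,**k)
    try: move_l(p,r,rate)
    except PlanningError as e: print("reach instead",e); reach(p,r)
def st(t):
    o=get_obs(); print(t,round(o["clock"],2),"open",o["opening"],"grip",round(o["grip_force"],1),"F",o["contact_force"],o["tool_pos"])
def flip90(g0,g1,psi,f):
    """grasp at g0 with tilt -45, lift, turn to +45, set grasp point down at g1"""
    g0=np.array(g0);g1=np.array(g1)
    move_gripper(.088); reach(*tp(g0,D(-45),psi,f,back=.11))
    go(g0,D(-45),psi,f); move_gripper(.03,35); st("gripped")
    up=np.array([*g1[:2],.15]); go(up,D(-45),psi,f)
    go(up,0,psi,f,rate=.1); go(up,D(45),psi,f,rate=.1)
    go(g1+[0,0,.015],D(45),psi,f); go(g1,D(45),psi,f,rate=.04); st("down")
E
cat > b.py <<'E'
from h import *
psi=BLK[2]; q=get_obs()["joints"]
g0=[*BLK[:2],.024]
f=min((0,1),key=lambda f:np.abs(inverse_kinematics(*tp(g0,D(-45),psi,f))-q).max()); print("flip",f)
flip90(g0,[*BLK[:2],.0455],psi,f)
shot("scene","pics/scene2.png")
cv2.imwrite("pics/scene2c.png",cv2.resize(cv2.imread("pics/scene2.png")[150:330,120:340],None,fx=3,fy=3))
E
python3 b.py
```

```text
flip 0
gripped 13.42 open 0.05584442347737763 grip 35.0 F [-2.7791  3.2947  5.0905] [ 0.5182 -0.2613  0.0109]
down 17.53 open 0.05563360583385204 grip 35.0 F [-1.8755 -2.8367  7.3152] [ 0.5126 -0.2357  0.0336]
```

View pics/scene2c.png

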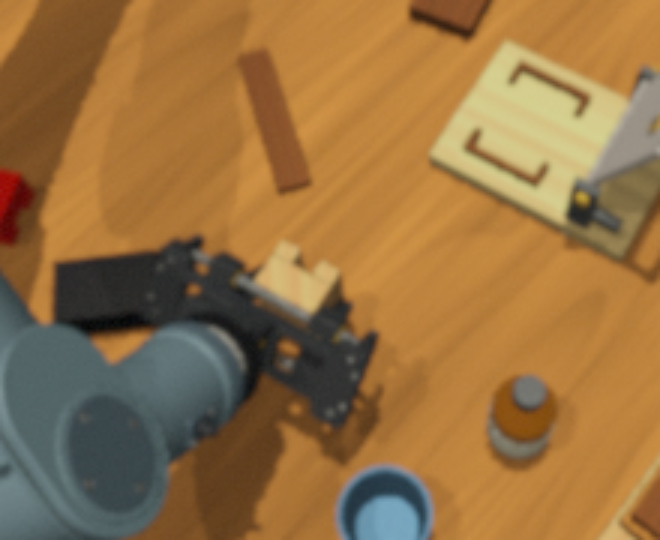

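The block stands on its end with the slot facing the jig, at about (300,280). The black look-alike at (110,290) is clear. I'll do the second half-turn and set the block down slightly closer to the jig.

```bash
cat > c.py <<'E'
from h import *
psi=BLK[2]; f=0
g=np.array([*BLK[:2],.0455]); v=np.array([-np.sin(psi),np.cos(psi),0])
move_gripper(.088); go(g,D(45),psi,f,back=.11,rate=.25)
reach(*tp([*g[:2],.24],0,psi,f)); st("above")
# grasp 1 mm off-centre: earlier grasp was 2 mm to the back side, now aim 3 mm to the slot side
flip90(g+.005*v,np.array([*BLK[:2],.0265])+[.01,.03,0],psi,f)
move_gripper(.088); st("rel"); g1=g+[.01,.03,0]
go([*g1[:2],.0265],D(45),psi,f,back=.12,rate=.25)
reach(*tp([*g1[:2],.25],0,psi,f)); st("above")
shot("wrist","pics/w3.png"); shot("top","pics/top3.png")
np.save("w3cam.npy",np.array(pose("wrist")[0]))
a=cv2.resize(cv2.imread("pics/top3.png")[100:210,165:345],None,fx=4.4,fy=4.4,interpolation=cv2.INTER_CUBIC)
cv2.imwrite("pics/top3c.png",a)
E
python3 c.py
```

```text
above 19.62 open 0.08790243256285343 grip 0.0 F [ 0.3747  0.2999 -0.1685] [ 0.5141 -0.2489  0.2195]
gripped 22.39 open 0.055563017952591845 grip 35.0 F [-1.41    2.8894  5.2208] [ 0.5174 -0.2562  0.0323]
down 26.5 open 0.055740589556509915 grip 35.0 F [-0.1481 -0.0717 -1.73  ] [ 0.5221 -0.2052  0.013 ]
rel 27.13 open 0.0878213444445768 grip 0.0 F [-0.9562 -0.1345  0.8213] [ 0.5222 -0.2052  0.0131]
above 28.6 open 0.08816776344379544 grip 0.0 F [ 0.2783  0.3738 -0.7351] [ 0.5241 -0.2189  0.2294]
```

View pics/w3.png

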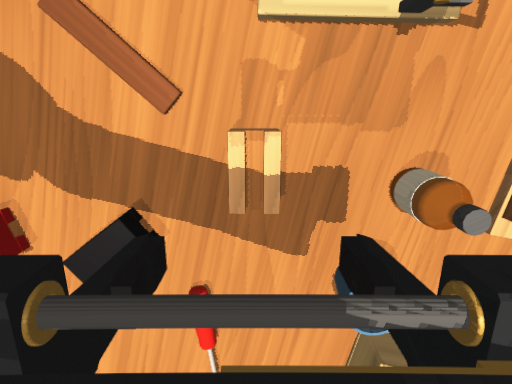

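The block now lies slot up; its top face runs from (228,130) to (281,213). I'll take a wrist view of the cradle for an accurate fit.

```bash
cat > d.py <<'E'
from h import *
np.set_printoptions(precision=4,suppress=True)
cam=list(pose("wrist"))
B=[(-.028,.045,.044),(.028,.045,.044),(.028,-.045,.044),(-.028,-.045,.044)]
print(fit(B,np.array([(228,130),(281,130),(281,213),(228.5,213)]),cam,[.523,-.219,.23]))
cam=pose("top")
reach(*tp(jl([-.04,-.02,.22]),0,JIG[2],0)); hold(.2)
_,cam=shot("wrist","pics/w4.png"); np.savez("w4.npz",E=cam[0],K=cam[1],D=cam[2]); st("")
E
python3 d.py
```

```text
(array([ 0.5262, -0.2175,  0.23  ]), np.float64(0.8698317343412239))
 29.82 open 0.08787890616802921 grip 0.0 F [ 0.6605  0.0602 -0.0383] [ 0.5069 -0.0057  0.201 ]
```

View pics/w4.png

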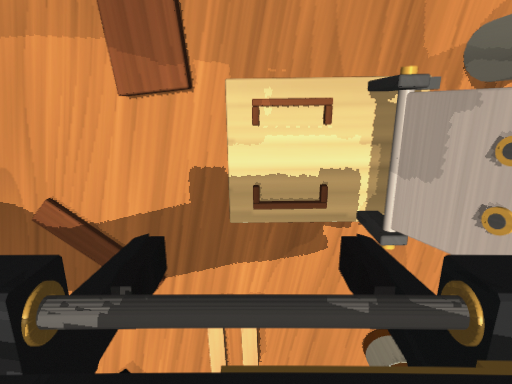

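The cradle's outer lip corners are at about (252,98), (333,98), (327,208) and (253,208). The front corners of the base are at (226,79) and (230,222). The plate leans clear on the right, with the hinge rod at x≈397.

```bash
cat > e.py <<'E'
from h import *
w=np.load("w4.npz"); cam=(w["E"],w["K"],w["D"])
L=[(-.039,.056,.03),(.039,.056,.03),(.039,-.056,.03),(-.039,-.056,.03),(-.065,.075,.02),(-.065,-.075,.02)]
px=np.array([(252,98.5),(333,98.5),(327,208.5),(253,208.5),(226,79),(230,222)])
v,e=fit(L,px,cam,JIG); print(v,e)
c,s=np.cos(v[2]),np.sin(v[2]); l=np.array(L)
print(proj(np.c_[v[0]+c*l[:,0]-s*l[:,1],v[1]+s*l[:,0]+c*l[:,1],l[:,2]],cam)-px)
# hinge line ends / cheeks for a check: rod at hinge
h=np.array([(.085,.05,.078),(.085,-.05,.078)])
print("hinge px",proj(np.c_[v[0]+c*h[:,0]-s*h[:,1],v[1]+s*h[:,0]+c*h[:,1],h[:,2]],cam))
E
python3 e.py
```

```text
[0.5421 0.0224 0.1953] 0.9968730790275614
[[ 0.2026 -0.1175]
 [ 1.0151 -0.9114]
 [-0.067   0.499 ]
 [ 0.0035  0.9921]
 [-0.7972 -0.9098]
 [-0.4399  1.0732]]
hinge px [[405.2321 103.475 ]
 [390.6724 219.3558]]
```

```bash
sed -i 's/^JIG=.*;/JIG=np.array([.542,.0225,.194]);/' h.py; cat > f.py <<'E'
from h import *
b=np.array([.526,-.2175,.038]); psi=.23
reach(*tp([*b[:2],.14],0,psi,0)); go(b,0,psi,0); move_gripper(.03,35); st("grip")
go([*b[:2],.16],0,psi,0,rate=.25)
t=.08; yd=np.array([-np.sin(JIG[2]),np.cos(JIG[2]),0])
Rt=Rn.from_rotvec(-t*yd)
R=Rt*Rn.from_euler("xyz",tool(0,JIG[2],0)[0]); r=R.as_euler("xyz")
def place(h):   # lowest block edge h above the cradle floor
    c=jl([-.0016,0,.02+.022*np.cos(t)+.028*np.sin(t)+h])      # block centre
    return c+R.apply([0,0,-1])*.016+R.apply([0,0,1])*.019    # grasp 16 mm above centre -> tcp
move_l(place(.12),r,.2); move_l(place(.025),r,.15); st("low")
for h in(.012,.006,.003,.0015,.0005):
    move_l(place(h),r,.05); st(h)
    if abs(get_obs()["contact_force"][2])>15: break
shot("scene","pics/s5.png"); a=cv2.imread("pics/s5.png")[110:270,200:400]
cv2.imwrite("pics/s5c.png",cv2.resize(a,None,fx=3.5,fy=3.5,interpolation=cv2.INTER_CUBIC))
E
python3 f.py
```

```text
grip 31.98 open 0.05567227380477707 grip 35.0 F [-1.2727  0.2033  5.2213] [ 0.5261 -0.2177  0.0194]
low 34.76 open 0.056067095222508224 grip 35.0 F [ 0.121  -0.2888 -0.7926] [0.5413 0.0222 0.0668]
0.012 35.17 open 0.05557977679148957 grip 35.0 F [-0.1955 -0.3884 -2.1455] [0.5405 0.0223 0.053 ]
0.006 35.43 open 0.05555404086390491 grip 35.0 F [-0.1824 -0.4182 -1.7022] [0.5404 0.0222 0.0469]
0.003 35.68 open 0.055655992056173643 grip 35.0 F [ 0.3186 -0.0208 -1.3754] [0.5405 0.0222 0.044 ]
0.0015 35.93 open 0.05504852117442851 grip 35.0 F [-0.221   0.4026 -1.0695] [0.5406 0.0222 0.0426]
0.0005 36.18 open 0.05538431435710361 grip 35.0 F [ 1.2533  0.3723 -0.72  ] [0.5407 0.0222 0.0417]
```

View pics/s5c.png

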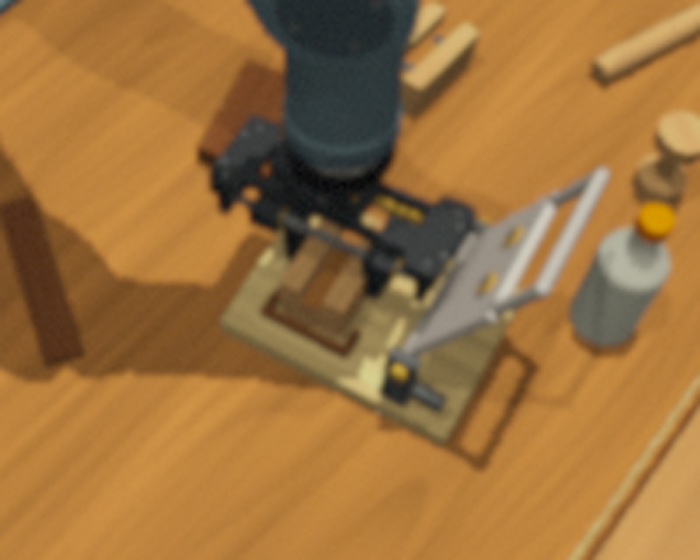

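The block sits inside the lips, seen between the fingers at about (325,275), and the gripper body is clear of the plate. I'll release it, retreat and check.

```bash
cat > g.py <<'E'
from h import *
move_gripper(.066,5); hold(.2); st("rel"); move_gripper(.074)
p=get_obs()["tool_pos"]; move_l(p+[0,0,.03],None,.06); move_l(p+[-.03,-.02,.16],None,.2); hold(.2); st("up")
_,cam=shot("wrist","pics/w6.png"); np.savez("w6.npz",E=cam[0],K=cam[1],D=cam[2])
E
python3 g.py
```

```text
rel 36.79 open 0.06619955254230714 grip 0.0 F [-0.5704  0.0904  0.3443] [0.5407 0.0222 0.0417]
up 38.8 open 0.07386701811310638 grip 0.0 F [-0.3144  0.1159  0.7984] [0.5101 0.0025 0.2005]
```

View pics/w6.png

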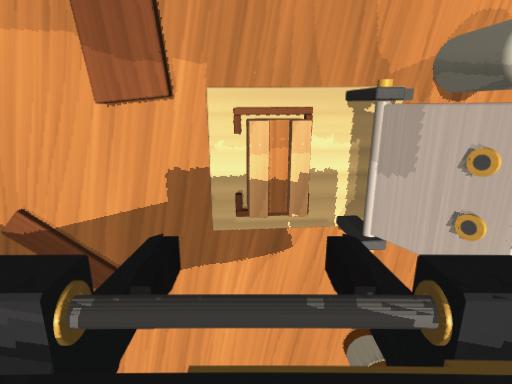

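The block lies flat between the lips, with top face corners at about (248,120), (311,120), (308,215) and (249,217). A numeric check follows, and I'll hand in if it is within tolerance.

```bash
python3 - <<'E'
from h import *
w=np.load("w6.npz"); cam=(w["E"],w["K"],w["D"])
B=[(-.028,.045,.064),(.028,.045,.064),(.028,-.045,.064),(-.028,-.045,.064)]
v,e=fit(B,np.array([(248,120),(311.5,120),(308,215.5),(249,217)]),cam,JIG); d=v-JIG
print(v,e,d)
if np.hypot(*d[:2])<.006 and abs(d[2])<.08 and e<2: print(finish_job())
E
```

```text
[0.5427 0.0231 0.2007] 0.5849766403955551 [0.0007 0.0006 0.0067]
the job is handed in; nothing more can be done
None
```

The job is handed in: the guide plate stands open by itself and the neck block lies slot up in the cradle, about 1 mm off centre by the last wrist picture, which was taken at about 39 s of the allowed 72 s; the drilled block and glue bottle were left untouched.

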